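# Run the docket book into the electric stapler

## Task

Get the docket book on the paper table ready for stapling: slide it sideways up against the side guide, on whichever side the guide stands, and push it spine first into the stapler's throat, square, until it is fully home against the margin stop inside with the switch tongue held in. The stop is hidden and its depth was set by the last user, so feel for it and do not ram the book; leave the other things on the desk where they are.

Things in the scene. Friction and masses are not known exactly. Their poses are not given: they have to be found in the camera images.
- paper_table: Fixed sheet-steel paper table of the stapling station, 270 mm deep (x), 440 mm wide (y), flat top 30 mm above the desk. Origin at desk level; +x points into the stapler's throat, z up. In this frame its near edge is at x = -150 mm, far edge at x = +120 mm, sides at y = +-220 mm. The station's place and yaw differ each time.
- stapler: Electric stapler fixed at the far side of the paper table; same origin and axes as the table. Grey body 130 mm wide (y = +-65 mm), 181 mm high, from x = +60 to +295 mm. Its head overhangs the table from x = +60 mm on, 58 to 138 mm above the desk; the throat under it is 28 mm high, open in front and at both sides.
- throat (a point): Middle of the throat's mouth: under the head's front edge, at paper-table level; axes as the table. Hidden inside is a solid margin stop, 110 mm wide, centred, its face 14 to 40 mm further in along +x; it can only be felt. In its middle a switch tongue stands 5 mm out in front; sprung, 0.8 N when pushed in level with the stop, too weak to push the book back.
- guide: Aluminium side guide held fast by magnets on the paper table, parallel to the table's x axis: 150 mm long (x), 20 mm wide (y), 16 mm high. Origin at the centre of its underside: its faces lie 10 mm to either side in y. Pushing does not move it. A skewed book jams on it by a corner. It stands on the left or right half of the table, the book on the other.
- book: Docket book to be stapled, flat on the paper table: stiff block 120 mm (x) by 170 mm (y), 20 mm thick, brown board covers, grey taped spine along one long edge. Origin at the centre of its underside; +x points to the spine edge, which faces the stapler within 0.3 rad. 0.32 to 0.56 kg; takes about 1.5 to 5 N to slide. Too wide to grasp.
- book_spine (a point): Middle of the docket book's taped spine edge, half way up its thickness: 60 mm along the book's +x from its centre, 10 mm above its underside.
- spare_book: Bystander: another docket book of the same size lying on the bare desk to the left. Origin at the centre of its underside.
- calculator: Bystander: desk calculator 150 x 85 x 23 mm on the desk to the right. Origin at the centre of its underside.
- cartridge: Bystander: carton of staples 75 x 50 x 40 mm standing on the far corner of the paper table beside the stapler. Origin at the centre of its underside.
- small_stapler: Bystander: black hand stapler 150 mm long, 34 mm wide, 57 mm high, on the desk to the right of the paper table. Origin at the centre of its underside.
- tape_dispenser: Bystander: black tape dispenser 160 x 60 mm, 80 mm high, on the desk to the left of the paper table. Origin at the centre of its underside.
- pen_pot: Bystander: dark pen pot 76 mm across and 95 mm high with pens up to 155 mm, at the far right. Origin at the centre of its underside.
- packing_tape: Bystander: roll of packing tape 100 mm across, 48 mm high, lying flat at the far left. Origin at the centre of its underside.
Mind the look-alikes: they are no part of the job. Leave any green look-alike of the book alone.

How it is judged:
At the end, for the whole second after the job is handed in: The book lies flat and at rest, its side against the guide (gap at most 3 mm), square to it within 2 degrees, its spine over 10 mm inside the throat and home against the margin stop within about 1.7 mm, so that the tongue's spring presses on it with over 0.52 N (0.8 N when fully home) (contact force between book and stapler above 0.52 N and x of book_spine in the frame of throat above 0.01 m and y of book in the frame of guide between -0.098 and 0.098 m and angle between the x axis of book and the x axis of guide, either way round below 0.035 rad and angle between book's own z axis and vertical below 0.03 rad and linear speed of book below 0.01 m/s); the robot touches nothing.
It fails at once if the book is rammed against the stapler with more than 45 N (contact force between book and stapler above 45 N).
It fails at once if a bystander is shifted by more than 15 mm (distance of any of spare_book, calculator, cartridge, small_stapler, tape_dispenser, pen_pot, packing_tape from where it was at the start of the episode above 0.015 m).
It also fails if it takes over 61 s, if anything falls off the work surface, if the arm or the gripper's body presses on something with over 40 N, if the wrist force passes 120 N, or if a joint passes its speed limit or range.

## Robot

A 6-joint arm with a two-finger parallel gripper is mounted at the origin on the work surface. World frame = base frame: x ahead of the robot, y to its left, z up, the work surface at z = 0. Lengths are in m, angles in rad, forces in N, time in s.
With the tool pointing down it reaches from about 0.25 to 0.725 m from the base axis. Payload 4 kg.
Tool frame: the origin (TCP) lies midway between the tips of the shut fingers; the grasp point (between the pads) lies 19 mm behind it; y points along the fingers, x is the direction in which the jaws open and shut, and the axes are right-handed (so a half turn about y gives the same grasp; the last joint's range is limited). The gripper opens to 85 mm and grips with 20 to 120 N. Pads are 22 mm wide; open, the fingers measure 114 mm over their backs; the gripper's body (76 mm by 85 mm) begins 54 mm behind the grasp point. The pads swing forward as they close: fully open they stand 13 mm farther back than shut.
Start: joints at [0, 0.241, 0.005, 1.335, 0, 1.571], TCP at [0.5, -0, 0.231] pointing down, gripper open.
Joint ranges: [-2.72, 2.72], [-1.05, 1.87], [-1.09, 1.28], [-1.99, 2.15], [-1.42, 1.44], [-3.14, 3.14]. Speed limits (rad/s): [2.79, 2.79, 3.14, 3.14, 3.14, 3.14].

## Interface

Orientations are given as a unit quaternion [x, y, z, w].
In Python, from workcell import bot gives the robot as it stands. The module is installed in compiled form; this text tells all that it offers.
- The arm moves only by the shell command python3 -m inch 'ROWS'. ROWS is text: rows parted by semicolons, each of 7 numbers parted by spaces: the turn, a rotation vector about the tool's x, y, z in degrees, then the shift along the tool's x, y, z in mm, then the closure, from 0 (fully open) to 1 (shut). In form: ax ay az dx dy dz fingers; .... A call has 1 to 12 rows; each row shifts and turns the commanded pose from where the row before left it, along the tool's axes as they then stand; what a row does not reach is not made up. A row lasts 1/8 s, in which the tool goes at most 62.5 mm and 10.7 degrees, less where a joint would pass 70% of its speed; a pose out of reach is approached as far as the arm can. A call with a gripper value outside its range is refused whole. The fingers move at their own pace and stop on an object; the grip force is fixed at half the most. Time passes only in rows, so rows that do not move let the fingers close. It gives the time, the measured TCP pose, the force and the opening at its end, in the units of the state.
- bot.get_obs(): the state, without advancing time (a new reading comes with each control period).
- bot.camera(name): name is "scene" or "side" or "wrist"; returns a dict with "color" (480x640x3 uint8, blue, green, red), "fx", "fy", "cx", "cy" (pixels), "k1" (the pictures are not rectified: a ray, as slopes to the right and down, at radius r is drawn at 1 + k1 r^2 times it, then the intrinsics apply), "extrinsics" (4x4, takes a point from world to camera coordinates). Camera axes: x right, y up, looking along -z (the intrinsics and any distortion apply to the point x, -y, -z); pixel columns grow to the right and rows downward; lengths in m; the calibration is good to about 2 mm. A picture is of the moment at which its call begins. There is no depth.
- bot.job_done(): hands the job in, once; it reports no verdict.
Trained networks look in the newest picture that a camera, given by its name, has taken for a name from the list of things; names that differ only in an ending like _2 or _b are one class to them, and where a whole thing is asked for, a point or a joint stands for the part that bears it (a point fixed in the world has none). Each returns a list of dicts, best first, with "conf" (0 to 1); they miss things now and then, are a little off and sometimes report something else, mostly with a low value. They report only what shows in the picture. A call takes as long as a camera call. They do not tell look-alikes from the thing itself.
- bot.look_for(name, camera): "extent" ([left, top, right, bottom] in pixels, round what is visible of it).
- bot.cut_out(name, camera): "region" (480x640 bool, what is visible of it) and "extent" ([left, top, right, bottom] in pixels, round what is visible of it).
- bot.spot_point(name, camera): "point" ([column, row] in pixels: a listed point, or the origin of a listed thing).
The state is a dict: "clock": time; "joint_pos": joint angles; "joint_vel": joint speeds; "tau": joint torques, N m; "eef_pos": TCP position; "tool_rot": TCP orientation; "ft_force": force on the tool from outside, world axes, zero at the start; "ft_torque": the same for the moment, N m; "grip_width": finger opening in m.
Only numpy, scipy, OpenCV 4.12 (cv2) and the standard library are available. Lean on these libraries where they do the work, as an engineer would, in place of code of your own. Each camera call takes 0.05 s, during which the arm holds its last target.

## Working session

There is one attempt and no reset: what is moved stays moved. The work goes in short steps, Python scripts to look and compute and a shell command to move; the robot and the scene stay as the last step left them, time stands still between calls to the robot, and variables do not carry over. Pictures are saved under pics/ and viewed, and the job is handed in when it is done.

```bash
mkdir -p pics; ls; python3 - <<'E'
from workcell import bot
import cv2
o=bot.get_obs(); print(o)
for c in ["scene","side","wrist"]:
    r=bot.camera(c); cv2.imwrite(f"pics/{c}0.png",r["color"]); print(c,r["fx"],r["cx"],r["cy"],r["k1"],r["extrinsics"].round(3).tolist())
    for n in ["book","guide","stapler","paper_table","book_spine","throat","cartridge"]:
        print(n,[( [int(v) for v in d["point"]],round(d["conf"],2)) for d in bot.spot_point(n,c)][:3])
E
```

```text
pics
{'clock': 0.0, 'joint_pos': array([-3.40957524e-05,  2.41407862e-01,  3.73629687e-03,  1.33518279e+00,
        2.05073034e-05,  1.57078925e+00]), 'joint_vel': array([ 5.43940864e-04, -1.28743380e-03,  6.88000087e-05, -1.01931249e-03,
       -1.60786135e-03, -1.32808073e-03]), 'tau': array([ 5.50268451e-04, -3.72315860e+01,  2.52406776e+01,  1.67737965e-02,
        2.29149265e-05,  1.14679995e-05]), 'eef_pos': array([ 4.99380484e-01, -1.08027868e-05,  2.30420104e-01]), 'tool_rot': array([-0.70709914,  0.00073719,  0.00071806,  0.70711367]), 'ft_force': array([ 0.88854567, -0.73311882, -0.23045049]), 'ft_torque': array([-0.03507921, -0.03769628, -0.02452041]), 'grip_width': 0.08525949808077445}
scene 494.5618741391525 322.5306722695033 235.59702876123222 -0.02744643966434307 [[-0.445, 0.896, 0.005, 0.193], [-0.762, -0.382, 0.523, 0.326], [0.471, 0.229, 0.852, -1.454], [0.0, 0.0, 0.0, 1.0]]
book [([271, 136], 0.6)]
guide [([346, 267], 0.69), ([300, 285], 0.31)]
stapler [([301, 289], 0.57)]
paper_table [([301, 282], 0.82)]
book_spine [([251, 145], 0.8)]
throat []
cartridge [([364, 3
[... 185 characters left out ...]
2, -0.726, 0.687, -1.407], [0.0, 0.0, 0.0, 1.0]]
book [([358, 276], 0.84), ([207, 377], 0.72)]
guide [([339, 231], 0.77)]
stapler []
paper_table [([375, 263], 0.98), ([405, 429], 0.57)]
book_spine [([230, 385], 0.72), ([379, 279], 0.71)]
throat [([401, 250], 0.6)]
cartridge [([389, 200], 0.75)]
wrist 344.3578907252369 320.5180456087274 234.13026673812772 -0.026128749981806074 [[1.0, 0.0, -0.001, -0.5], [-0.001, 0.963, -0.268, 0.035], [0.001, 0.268, 0.963, -0.379], [0.0, 0.0, 0.0, 1.0]]
book [([337, 263], 0.89), ([104, 420], 0.75)]
guide [([323, 113], 0.67)]
stapler []
paper_table [([396, 187], 0.97)]
book_spine [([138, 438], 0.93), ([399, 275], 0.66)]
throat [([459, 187], 0.58)]
cartridge []
```

View pics/scene0.png

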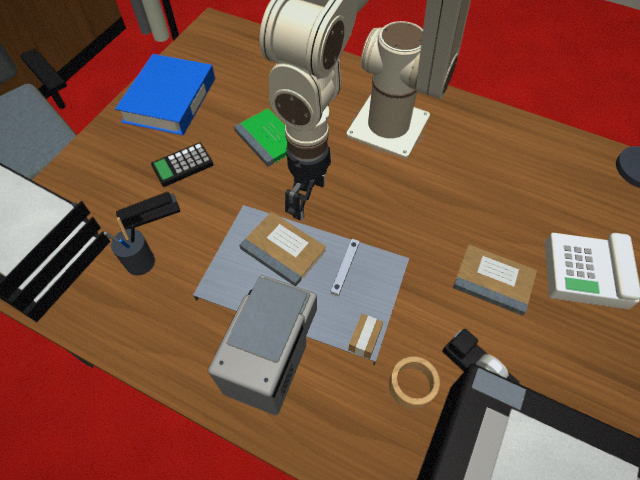

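View pics/side0.png

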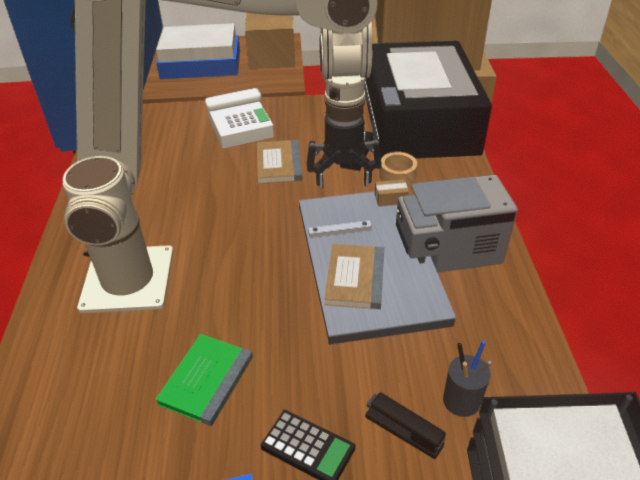

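View pics/wrist0.png

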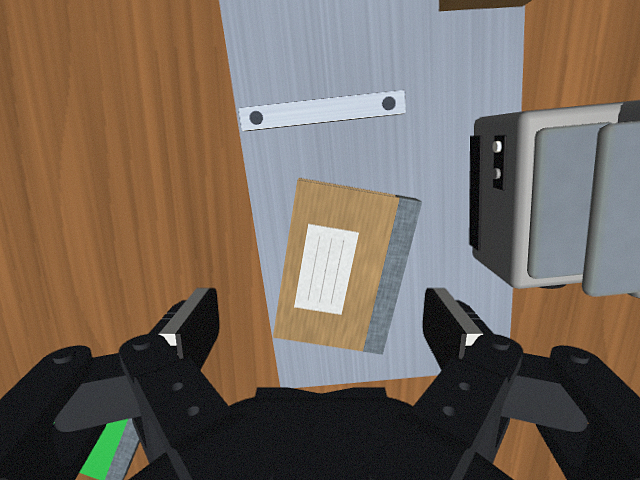

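The wrist view shows the guide on the left, at (240,118) to (405,103). The book is skewed on the right half, with corners at about (300,178), (421,200), (383,354) and (274,337). The green book is off the table and is not part of the job.

```bash
cat > h.py <<'E'
import numpy as np, cv2
from workcell import bot
def ray(r,uv):
    K=np.array([[r["fx"],0,r["cx"]],[0,r["fy"],r["cy"]],[0,0,1]])
    p=cv2.undistortPoints(np.array(uv,float).reshape(-1,1,2),K,np.array([r["k1"],0,0,0.]))[:,0]
    E=r["extrinsics"];R=E[:3,:3];c=-R.T@E[:3,3]
    return c,np.c_[p[:,0],-p[:,1],-np.ones(len(p))]@R
def at(r,uv,z):
    c,d=ray(r,uv); return (c+d*((z-c[2])/d[:,2])[:,None])[:,:2]
def proj(r,P):
    E=r["extrinsics"];q=np.atleast_2d(P)@E[:3,:3].T+E[:3,3]
    x=q[:,0]/-q[:,2];y=-q[:,1]/-q[:,2];s=1+r["k1"]*(x*x+y*y)
    return np.c_[r["fx"]*x*s+r["cx"],r["fy"]*y*s+r["cy"]]
E
python3 - <<'E'
from h import *
for cam in ["wrist","side","scene"]:
    r=bot.camera(cam)
    for n,z in [("book",.05),("guide",.046)]:
        for d in bot.cut_out(n,cam):
            if d["conf"]<.4: continue
            cs,_=cv2.findContours(d["region"].astype(np.uint8),0,2)
            c=max(cs,key=cv2.contourArea)
            P=(at(r,c[:,0],z)*1000).astype(np.float32)
            (m,s,a)=cv2.minAreaRect(P)
            print(cam,n,round(d["conf"],2),np.round(m,1),np.round(s,1),round(a,1), cv2.boxPoints((m,s,a)).round().tolist())
r=bot.camera("wrist")
print("bookcorners",at(r,[(300,178),(421,200),(383,354),(274,337)],.05).round(4).tolist())
print("guide",at(r,[(240,110),(405,91),(406,110),(242,131)],.046).round(4).tolist())
print("near edge",at(r,[(222,0),(285,387)],.03).round(4).tolist(),"right edge",at(r,[(285,387),(440,374)],.03).round(4).tolist())
print("far edge",at(r,[(525,10),(521,100)],.03).round(4).tolist())
print("head front bottom/black",at(r,[(471,136),(471,245)],.1).round(4).tolist())
E
```

```text
wrist book 0.76 [522.  -61.6] [173.8 122.7] 80.0 [[447.0, -137.0], [567.0, -158.0], [598.0, 13.0], [477.0, 35.0]]
wrist book 0.56 [ 250.5 -296. ] [113.8  51.4] 57.1 [[198.0, -330.0], [241.0, -358.0], [303.0, -262.0], [260.0, -234.0]]
wrist guide 0.96 [501.2  92.6] [149.8  21.5] 6.0 [[426.0, 95.0], [428.0, 74.0], [577.0, 90.0], [575.0, 111.0]]
side book 0.63 [520.6 -70.2] [187.3 120.2] 79.4 [[444.0, -151.0], [562.0, -173.0], [597.0, 11.0], [479.0, 33.0]]
side book 0.61 [ 211.7 -316.7] [174.5 126.1] 63.5 [[116.0, -367.0], [229.0, -423.0], [307.0, -267.0], [194.0, -210.0]]
side guide 0.65 [500.1  82.3] [150.   35.2] 5.7 [[424.0, 92.0], [427.0, 57.0], [576.0, 72.0], [573.0, 107.0]]
scene book 0.96 [ 234.8 -270.2] [183.3 123.5] 63.9 [[139.0, -325.0], [250.0, -380.0], [331.0, -215.0], [220.0, -161.0]]
scene book 0.91 [528.7 -61.2] [178.3 132.1] 80.7 [[449.0, -138.0], [579.0, -160.0], [608.0, 16.0], [478.0, 37.0]]
scene guide 0.97 [506.1  93.2] [157.   24.1] 5.7 [[427.0, 97.0], [429.0, 73.0], [585.0, 89.0], [583.0, 113.0]]
bookcorners [[0.4806, 0.0327], [0.5953, 0.0121], [0.5676, -0.1566], [0.4502, -0.1356]]
guide [[0.4271, 0.0934], [0.5749, 0.1095], [0.5768, 0.0934], [0.4279, 0.0751]]
near edge [[0.4128, 0.1871], [0.4576, -0.2159]] right edge [[0.4576, -0.2159], [0.6405, -0.198]]
far edge [[0.6822, 0.1805], [0.6892, 0.1045]]
head front bottom/black [[0.6155, 0.0706], [0.6256, -0.0171]]
```

```bash
python3 -m inch '0 -6 0 0 0 0 0.3; 0 0 0 2 0 -40 0.3; 0 0 0 0 0 -40 0.3; 0 0 0 0 0 -40 0.3; 0 0 0 0 0 -40 0.3; 0 0 0 0 0 -30 0.3; 0 0 0 0 40 0 0.3; 0 0 0 0 40 0 0.3; 0 0 0 0 40 0 0.3; 0 0 0 0 40 0 0.3; 0 0 0 0 20 0 0.3; 0 0 0 0 0 0 0.3'
python3 - <<'E'
from h import *
for c in ["wrist","side"]:
    cv2.imwrite(f"pics/{c}1.png",bot.camera(c)["color"])
r=bot.camera("scene")
print(at(r,[d["point"] for d in bot.spot_point("small_stapler","scene")],0.))
E
```

```text
clock: 3.2
eef_pos: [0.5202, -0.1882, 0.0494]
tool_rot: [-0.706, -0.036, 0.038, 0.707]
ft_force: [0.4, -0.1, -0.3]
grip_width: 0.0598
[[ 0.57532711 -0.43350076]]
```

View pics/wrist1.png

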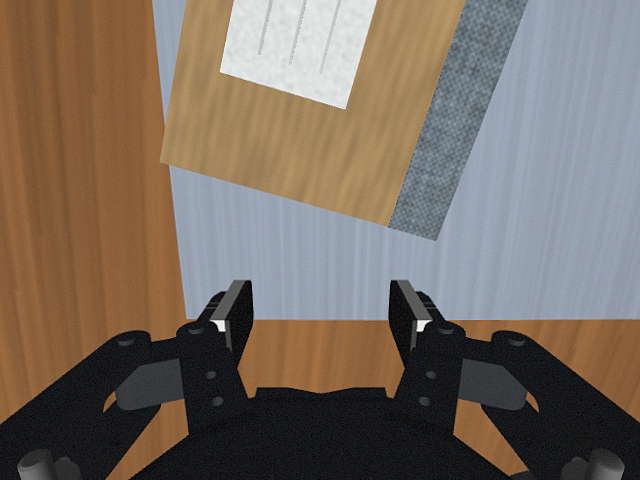

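View pics/side1.png

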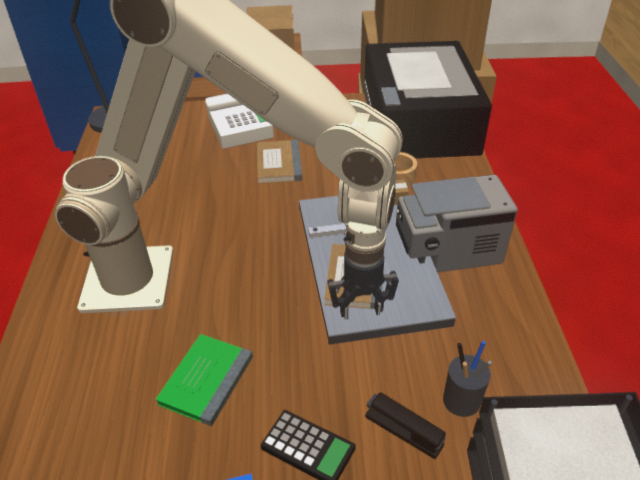

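The table edge is level in the wrist view (row 320), so the yaw is right. The fingers stand right of the book, with the front finger inside the spine corner at (437,240).

```bash
python3 -m inch '0 0 0 0 10 0 0.3; 0 0 0 0 5 0 0.3; 0 0 0 0 2 0 0.3; 0 0 0 0 0 0 0.3'
python3 -m inch '0 0 0 0 2 0 0.3; 0 0 0 0 0 0 0.3'
python3 -m inch '0 0 0 0 2 0 0.3; 0 0 0 0 0 0 0.3'
```

```text
clock: 3.9
eef_pos: [0.5216, -0.1887, 0.034]
tool_rot: [-0.706, -0.037, 0.037, 0.706]
ft_force: [0.4, 0.0, -0.0]
grip_width: 0.0594
clock: 4.15
eef_pos: [0.5218, -0.1888, 0.0322]
tool_rot: [-0.706, -0.037, 0.037, 0.706]
ft_force: [-0.9, 0.6, -0.3]
grip_width: 0.0598
clock: 4.4
eef_pos: [0.5217, -0.1887, 0.0301]
tool_rot: [-0.706, -0.037, 0.037, 0.706]
ft_force: [0.6, 0.0, 0.0]
grip_width: 0.0595
```

```bash
python3 -m inch '0 0 0 0 0 8 0.3; 0 0 0 0 0 6 0.3; 0 0 0 0 0 5 0.3; 0 0 0 0 0 5 0.3; 0 0 0 0 0 5 0.3; 0 0 0 0 0 5 0.3; 0 0 0 0 0 5 0.3; 0 0 0 0 0 5 0.3;0 0 0 0 0 0 0.3'
python3 - <<'E'
from h import *
for c in ["wrist","side"]:
    cv2.imwrite(f"pics/{c}2.png",bot.camera(c)["color"])
E
```

```text
clock: 5.52
eef_pos: [0.5171, -0.1442, 0.0303]
tool_rot: [-0.706, -0.037, 0.037, 0.706]
ft_force: [-0.5, -0.3, -0.1]
grip_width: 0.0595
```

View pics/wrist2.png

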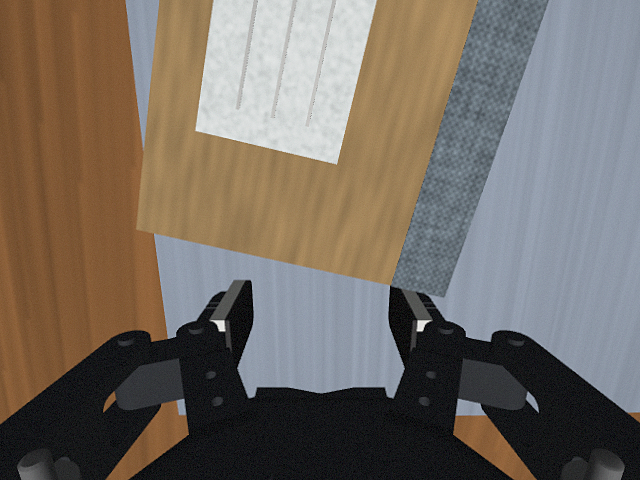

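```bash
python3 -m inch '0 0 0 0 0 5 0.3; 0 0 0 0 0 5 0.3; 0 0 0 0 0 5 0.3; 0 0 0 0 0 5 0.3; 0 0 0 0 0 0 0.3'
python3 - <<'E'
from h import *
for c in ["wrist","side"]:
    cv2.imwrite(f"pics/{c}3.png",bot.camera(c)["color"])
E
```

```text
clock: 6.25
eef_pos: [0.5149, -0.1242, 0.0303]
tool_rot: [-0.706, -0.037, 0.038, 0.707]
ft_force: [-0.3, 0.4, 0.4]
grip_width: 0.0596
```

View pics/wrist3.png

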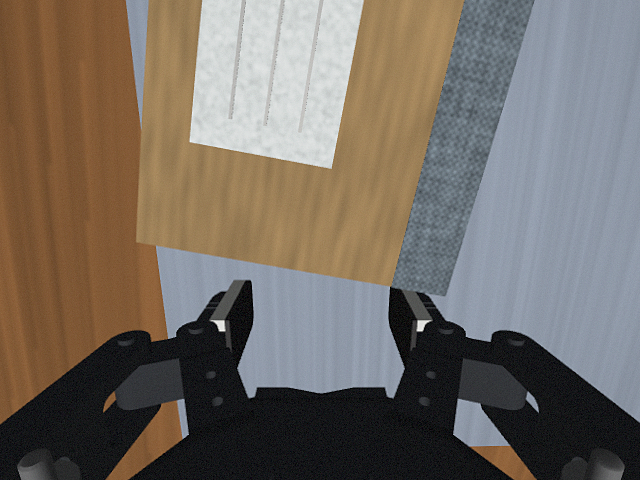

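```bash
cat >> h.py <<'E'
O=np.array([.583,.019]);a=np.radians(6.0);T=np.array([[np.cos(a),np.sin(a)],[-np.sin(a),np.cos(a)]])
def tab(p): return ((np.atleast_2d(p)[:,:2]-O)@T.T*1000).round(1)
E
python3 - <<'E'
from h import *
r=bot.camera("wrist")
print("tcp",tab(bot.get_obs()["eef_pos"]))
print("rearR, frontR, ",tab(at(r,[(137,242),(446,296)],.05)).tolist())
print("pad front pts",tab(at(r,[(390,283),(250,283)],.04)).tolist())
for cam in ["wrist","scene"]:
    r=bot.camera(cam)
    for d in bot.cut_out("book",cam):
            cs,_=cv2.findContours(d["region"].astype(np.uint8),0,2)
            c=max(cs,key=cv2.contourArea)
            P=(tab(at(r,c[:,0],.05))).astype(np.float32)
            (m,s,an)=cv2.minAreaRect(P); print(cam,round(d["conf"],2),m,s,an)
r=bot.camera("scene")
G=[[.426,.095],[.428,.074],[.577,.090],[.575,.111]];print("guide",tab(np.array(G)).tolist())
cv2.imwrite("pics/scene3.png",r["color"])
E
```

```text
tcp [[ -82.7 -135.7]]
rearR, frontR,  [[-151.6, -104.5], [-33.7, -126.3]]
pad front pts [[-53.8, -125.2], [-112.1, -125.3]]
wrist 0.62 (-83.72535705566406, -64.63865661621094) (103.7167739868164, 120.73799133300781) 79.63367462158203
scene 0.86 (-71.42845916748047, -30.200897216796875) (175.20152282714844, 129.7941131591797) 79.72285461425781
scene 0.62 (-385.0885314941406, -196.85169982910156) (152.34878540039062, 76.59440612792969) 28.19337272644043
scene 0.62 (159.06092834472656, -19.31903076171875) (276.2034912109375, 172.8417205810547) 0.340387761592865
scene 0.29 (-42.416954040527344, -430.9361267089844) (75.49520111083984, 147.3020477294922) 45.9992561340332
guide [[-148.2, 92.0], [-148.4, 70.9], [1.5, 71.2], [1.7, 92.3]]
```

View pics/scene3.png

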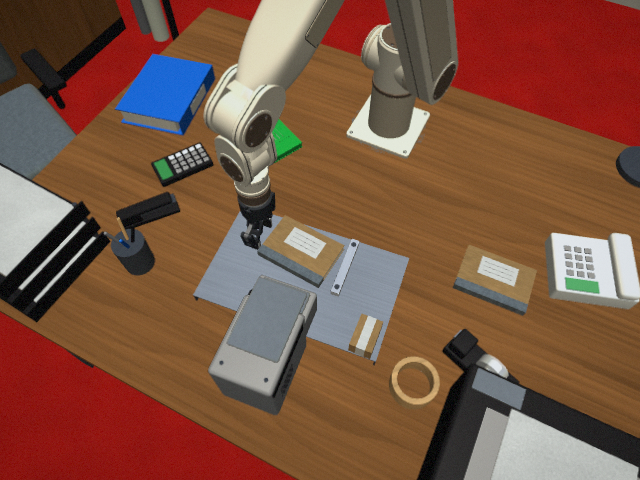

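```bash
python3 -m inch '0 0 0 0 0 4 0.3; 0 0 0 0 0 4 0.3; 0 0 0 0 0 4 0.3; 0 0 0 0 0 4 0.3; 0 0 0 0 0 3 0.3; 0 0 0 0 0 2 0.3; 0 0 0 0 0 0 0.3'
python3 - <<'E'
from h import *
r=bot.camera("wrist"); cv2.imwrite("pics/wrist4.png",r["color"])
print("tcp",tab(bot.get_obs()["eef_pos"]))
E
```

```text
clock: 7.52
eef_pos: [0.5183, -0.1088, 0.0324]
tool_rot: [0.71, 0.039, -0.032, -0.703]
ft_force: [8.1, -13.2, -2.1]
grip_width: 0.0597
tcp [[ -77.7 -120.4]]
```

View pics/wrist4.png

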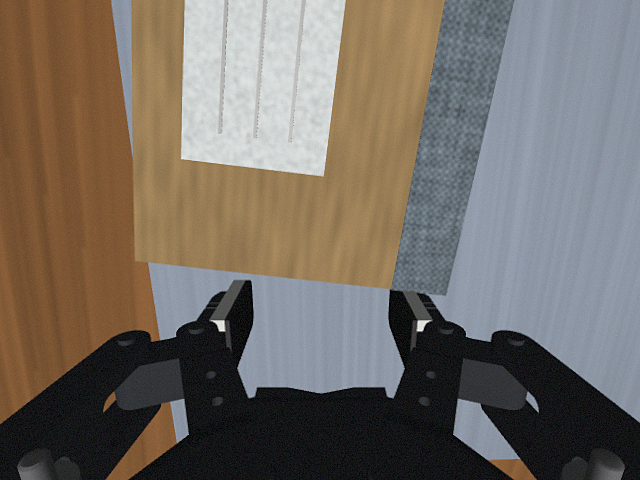

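The book is pivoting on its rear-left corner. Friction holds the finger, with 8 N in x, so I'll follow the arc in +x while pushing.

```bash
python3 -m inch '0 0 0 4 0 0 0.3; 0 0 0 4 0 0 0.3; 0 0 0 3 0 1 0.3; 0 0 0 2 0 1 0.3; 0 0 0 2 0 1 0.3; 0 0 0 0 0 0 0.3'
python3 - <<'E'
from h import *
r=bot.camera("wrist"); cv2.imwrite("pics/wrist5.png",r["color"])
print("tcp",tab(bot.get_obs()["eef_pos"]), T@bot.get_obs()["ft_force"][:2])
E
```

```text
clock: 8.32
eef_pos: [0.5303, -0.1016, 0.0312]
tool_rot: [0.708, 0.038, -0.035, -0.705]
ft_force: [4.9, -6.9, -2.7]
grip_width: 0.0598
tcp [[ -65.  -114.5]] [ 3.7353124  -6.82905978]
```

View pics/wrist5.png

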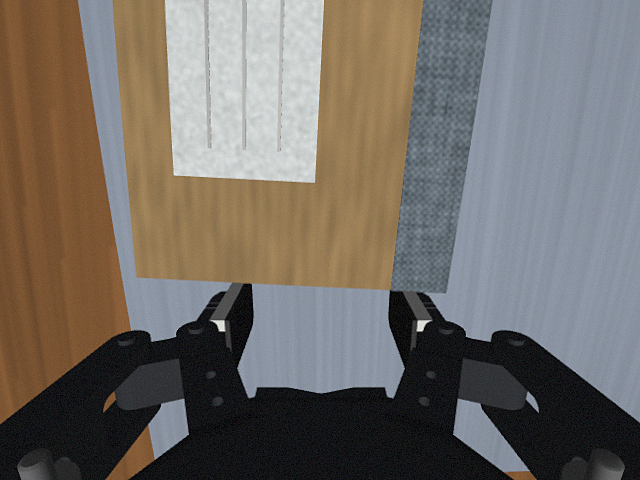

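```bash
python3 -m inch '0 0 0 3 0 1 0.3; 0 0 0 3 0 1 0.3; 0 0 0 2 0 1 0.3; 0 0 0 2 0 1 0.3; 0 0 0 0 0 1 0.3; 0 0 0 0 0 0 0.3'
python3 - <<'E'
from h import *
r=bot.camera("wrist"); cv2.imwrite("pics/wrist6.png",r["color"])
print("tcp",tab(bot.get_obs()["eef_pos"]), T@bot.get_obs()["ft_force"][:2])
cv2.imwrite("pics/scene6.png",bot.camera("scene")["color"])
E
```

```text
clock: 9.12
eef_pos: [0.5389, -0.0955, 0.0309]
tool_rot: [0.708, 0.038, -0.035, -0.705]
ft_force: [4.4, -6.9, -3.1]
grip_width: 0.0599
tcp [[ -55.9 -109.3]] [ 3.6188472  -8.11277226]
```

View pics/wrist6.png

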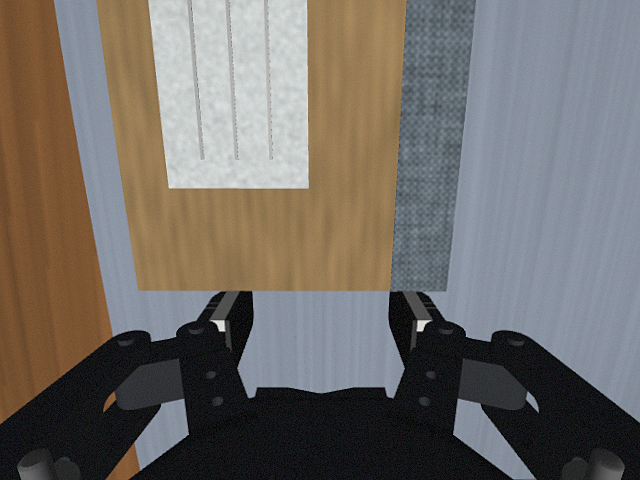

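View pics/scene6.png

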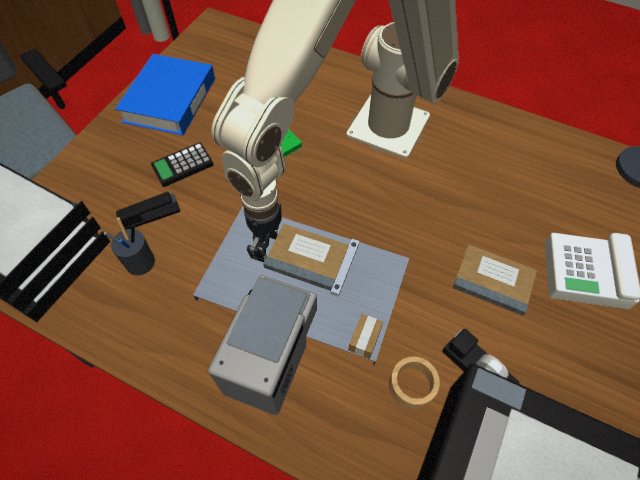

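```bash
python3 -m inch '0 0 0 2 0 1 0.3; 0 0 0 0 0 1 0.3; 0 0 0 0 0 1 0.3; 0 0 0 0 0 0 0.3'
python3 - <<'E'
from h import *
print("tcp",tab(bot.get_obs()["eef_pos"]), T@bot.get_obs()["ft_force"][:2])
E
python3 -m inch '0 0 0 0 0 -8 0.3; 0 0 0 0 0 -12 0.3; 0 0 0 0 -40 0 0.3; 0 0 0 0 -40 0 0.3; 0 0 0 0 -40 0 0.3; 0 0 0 -30 0 30 0.3; 0 0 0 -30 0 30 0.3; 0 0 0 0 0 20 0.3; 0 0 0 0 0 0 0.3'
python3 - <<'E'
from h import *
r=bot.camera("wrist"); cv2.imwrite("pics/wrist7.png",r["color"]);print(bot.get_obs()["eef_pos"])
E
```

```text
clock: 9.72
eef_pos: [0.539, -0.0955, 0.0306]
tool_rot: [0.71, 0.036, -0.036, -0.702]
ft_force: [-0.7, -15.4, -2.4]
grip_width: 0.0596
tcp [[ -55.7 -109.2]] [ -2.29715443 -15.28676696]
clock: 10.85
eef_pos: [0.4723, -0.0359, 0.1506]
tool_rot: [-0.706, -0.038, 0.038, 0.706]
ft_force: [-0.3, 0.3, -0.7]
grip_width: 0.0597
[ 0.47278723 -0.03662918  0.15054642]
```

View pics/wrist7.png

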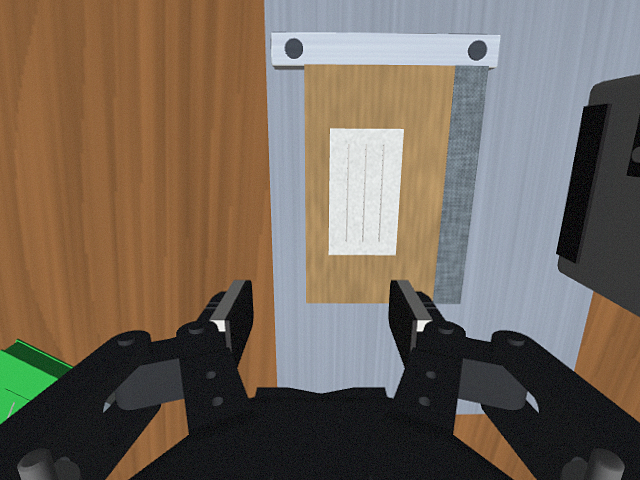

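```bash
python3 - <<'E'
from h import *
r=bot.camera("wrist")
print(tab(at(r,[(306,303),(461,303),(304,66),(488,66)],.05)).tolist(),tab(at(r,[(272,66),(498,66)],.046)).tolist(),tab(bot.get_obs()["eef_pos"]))
E
python3 -m inch '0 10 0 0 0 0 0.3; 0 10 0 0 0 0 0.3; 0 10 0 0 0 0 0.3; 0 10 0 0 0 0 0.3; 0 10 0 0 0 0 0.3; 0 10 0 0 0 0 0.3; 0 10 0 0 0 0 0.3; 0 10 0 0 0 0 0.3; 0 10 0 0 0 0 0.3; 0 0 0 0 0 0 0.3'
python3 - <<'E'
from h import *
o=bot.get_obs();print(tab(o["eef_pos"]),o["joint_pos"].round(2))
from scipy.spatial.transform import Rotation as R
print(np.c_[R.from_quat(o["tool_rot"]).as_matrix()].round(4), np.sin(a))
E
```

```text
[[-126.6, -98.5], [-5.9, -98.5], [-126.4, 70.1], [-6.6, 71.0]] [[-147.7, 70.9], [1.9, 71.8]] [[-115.2  -44.3]]
clock: 12.2
eef_pos: [0.4731, -0.0378, 0.1501]
tool_rot: [0.526, -0.473, 0.473, -0.526]
ft_force: [0.2, -0.2, -0.0]
grip_width: 0.0602
[[-115.2  -45. ]] [-0.08  0.24 -0.21  1.12  0.    2.96]
[[ 1.056e-01 -2.000e-04  9.944e-01]
 [-9.944e-01  0.000e+00  1.056e-01]
 [-1.000e-04 -1.000e+00 -2.000e-04]] 0.10452846326765347
```

```bash
python3 -m inch '0 0 0 -31 0 -38 0.3; 0 0 0 0 40 0 0.3; 0 0 0 0 40 0 0.3; 0 0 0 0 25 0 0.3; 0 0 0 0 10 0 0.3; 0 0 0 0 5 0 0.3; 0 0 0 0 0 0 0.3'
python3 -m inch '0 0 0 0 0 7 0.3; 0 0 0 0 0 6 0.3; 0 0 0 0 0 5 0.3;0 0 0 0 0 5 0.3; 0 0 0 0 0 5 0.3; 0 0 0 0 0 5 0.3'
python3 - <<'E'
from h import *
r=bot.camera("wrist"); cv2.imwrite("pics/wrist8.png",r["color"])
print("tcp",tab(bot.get_obs()["eef_pos"]), T@bot.get_obs()["ft_force"][:2])
E
```

```text
clock: 13.08
eef_pos: [0.4323, -0.0103, 0.0308]
tool_rot: [-0.525, 0.473, -0.473, 0.526]
ft_force: [0.6, -0.4, -0.1]
grip_width: 0.0595
clock: 13.82
eef_pos: [0.462, -0.0071, 0.03]
tool_rot: [0.527, -0.474, 0.472, -0.524]
ft_force: [-6.0, -1.6, 4.8]
grip_width: 0.0598
tcp [[-121.7  -13.3]] [-0.83699535 -0.59579723]
```

View pics/wrist8.png

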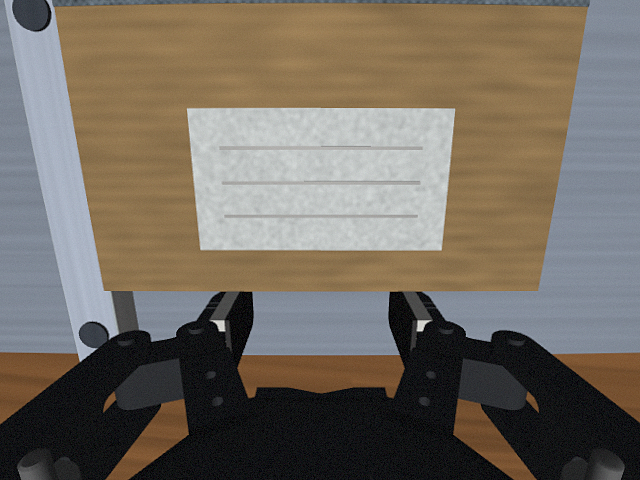

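```bash
python3 -m inch '0 0 0 0 0 5 0.3; 0 0 0 0 0 5 0.3; 0 0 0 0 0 5 0.3;0 0 0 0 0 5 0.3; 0 0 0 0 0 5 0.3; 0 0 0 0 0 5 0.3; 0 0 0 0 0 5 0.3; 0 0 0 0 0 5 0.3; 0 0 0 0 0 5 0.3; 0 0 0 0 0 5 0.3; 0 0 0 0 0 3 0.3'
python3 - <<'E'
from h import *
r=bot.camera("wrist"); cv2.imwrite("pics/wrist9.png",r["color"])
print("tcp",tab(bot.get_obs()["eef_pos"]), T@bot.get_obs()["ft_force"][:2])
E
```

```text
clock: 15.25
eef_pos: [0.5176, -0.0011, 0.0304]
tool_rot: [-0.525, 0.473, -0.473, 0.526]
ft_force: [-2.9, -0.6, 0.1]
grip_width: 0.0597
tcp [[-66.8 -13.2]] [-0.71126846 -0.11276746]
```

View pics/wrist9.png

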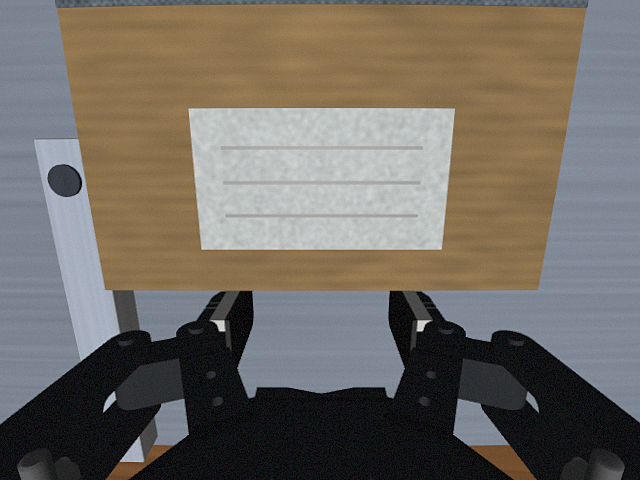

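```bash
for i in 1; do python3 -m inch '0 0 0 0 0 2 0.3; 0 0 0 0 0 2 0.3; 0 0 0 0 0 2 0.3'; done
python3 -m inch '0 0 0 0 0 1.5 0.3; 0 0 0 0 0 1.5 0.3'
python3 -m inch '0 0 0 0 0 1.5 0.3; 0 0 0 0 0 1.5 0.3'
```

```text
clock: 15.68
eef_pos: [0.5231, -0.0006, 0.0304]
tool_rot: [0.526, -0.473, 0.473, -0.525]
ft_force: [-4.1, -0.2, 2.3]
grip_width: 0.0597
clock: 15.92
eef_pos: [0.5259, -0.0003, 0.0304]
tool_rot: [0.526, -0.473, 0.473, -0.525]
ft_force: [-4.0, -0.2, 3.7]
grip_width: 0.0595
clock: 16.18
eef_pos: [0.529, 0.0, 0.0304]
tool_rot: [0.526, -0.473, 0.473, -0.525]
ft_force: [-5.8, -0.4, 3.9]
grip_width: 0.0591
```

```bash
python3 -m inch '0 0 0 0 0 1.5 0.3; 0 0 0 0 0 1.5 0.3'
python3 -m inch '0 0 0 0 0 1.5 0.3; 0 0 0 0 0 1.5 0.3'
```

```text
clock: 16.42
eef_pos: [0.5319, 0.0003, 0.0304]
tool_rot: [0.526, -0.473, 0.473, -0.525]
ft_force: [-5.6, -0.3, 4.1]
grip_width: 0.0602
clock: 16.68
eef_pos: [0.5346, 0.0006, 0.0304]
tool_rot: [0.526, -0.473, 0.473, -0.525]
ft_force: [-6.3, -1.0, 5.6]
grip_width: 0.0601
```

```bash
python3 -m inch '0 0 0 0 0 1.5 0.3; 0 0 0 0 0 1.5 0.3'
```

```text
clock: 16.92
eef_pos: [0.5371, 0.0009, 0.0304]
tool_rot: [0.526, -0.474, 0.473, -0.525]
ft_force: [-8.1, -1.0, 4.8]
grip_width: 0.0595
```

```bash
python3 -m inch '0 0 0 0 0 1.5 0.3; 0 0 0 0 0 1.5 0.3'
```

```text
clock: 17.18
eef_pos: [0.5374, 0.0009, 0.0301]
tool_rot: [0.527, -0.475, 0.472, -0.524]
ft_force: [-14.8, -1.6, 10.3]
grip_width: 0.0598
```

The tool has stopped at x = 0.5374 with the force rising to 15 N, so the stop has been felt. I'll add a slight extra press and then look.

```bash
python3 -m inch '0 0 0 0 0 1 0.3; 0 0 0 0 0 0 0.3'
python3 - <<'E'
from h import *
r=bot.camera("wrist"); cv2.imwrite("pics/wrist10.png",r["color"])
print("tcp",tab(bot.get_obs()["eef_pos"]))
E
```

```text
clock: 17.42
eef_pos: [0.5374, 0.0009, 0.03]
tool_rot: [0.528, -0.475, 0.471, -0.523]
ft_force: [-14.4, -1.3, 11.4]
grip_width: 0.0595
tcp [[-47.3 -13.2]]
```

View pics/wrist10.png

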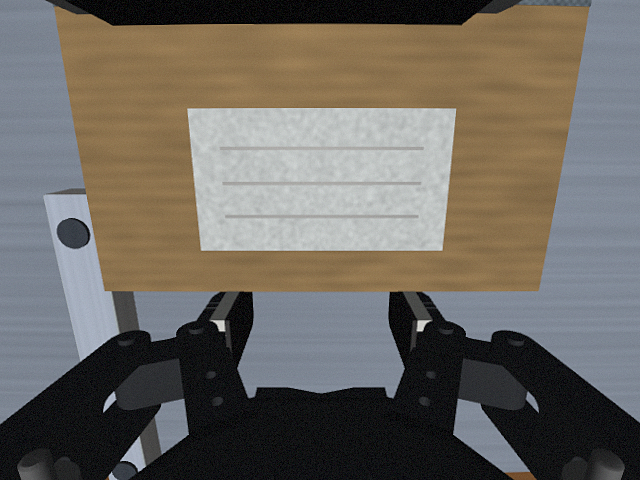

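```bash
python3 -m inch '0 0 0 0 0 -5 0.3; 0 0 0 0 0 -5 0.3; 0 0 0 0 -3 0 0.3; 0 0 0 0 0 0 0.3'
python3 -m inch '0 0 0 0 0 3 0.3; 0 0 0 0 0 2 0.3; 0 0 0 0 0 1 0.3; 0 0 0 0 0 1 0.3'
python3 -m inch '0 0 0 0 0 1 0.3; 0 0 0 0 0 1 0.3'
```

```text
clock: 17.98
eef_pos: [0.5333, 0.0004, 0.0339]
tool_rot: [-0.525, 0.473, -0.474, 0.526]
ft_force: [-0.4, -0.4, 0.4]
grip_width: 0.0596
clock: 18.48
eef_pos: [0.5374, 0.0009, 0.033]
tool_rot: [0.526, -0.474, 0.472, -0.525]
ft_force: [-6.2, -1.0, 4.7]
grip_width: 0.0597
clock: 18.73
eef_pos: [0.5374, 0.0009, 0.0329]
tool_rot: [0.527, -0.475, 0.472, -0.524]
ft_force: [-10.2, -1.4, 7.7]
grip_width: 0.06
```

```bash
python3 -m inch '0 0 0 0 0 1 0.3; 0 0 0 0 0 1 0.3; 0 0 0 0 0 0 0.3'
```

```text
clock: 19.1
eef_pos: [0.5374, 0.0009, 0.0327]
tool_rot: [0.528, -0.476, 0.471, -0.523]
ft_force: [-12.7, -1.4, 10.6]
grip_width: 0.0598
```

It stops at the same place with the tool lifted, so this is a hard stop. I'll give one slightly firmer press, then retract.

```bash
python3 -m inch '0 0 0 0 0 1 0.3; 0 0 0 0 0 1 0.3; 0 0 0 0 0 1 0.3; 0 0 0 0 0 0 0.3'
python3 -m inch '0 0 0 0 0 -6 0.3; 0 0 0 0 0 -15 0.3; 0 0 0 0 0 -20 0.3; 0 0 0 0 -40 -10 0.3; 0 0 0 0 -40 -10 0.3; 0 0 0 0 -30 -10 0.3; 0 0 0 0 0 0 0.3'
python3 - <<'E'
from h import *
for c in ["wrist","side","scene"]:
    r=bot.camera(c); cv2.imwrite(f"pics/{c}11.png",r["color"])
E
```

```text
clock: 19.6
eef_pos: [0.5374, 0.0009, 0.0325]
tool_rot: [0.53, -0.477, 0.469, -0.521]
ft_force: [-19.3, -3.3, 15.8]
grip_width: 0.0605
clock: 20.48
eef_pos: [0.4778, -0.0056, 0.1461]
tool_rot: [-0.524, 0.471, -0.475, 0.527]
ft_force: [0.8, 0.4, 0.9]
grip_width: 0.0598
```

View pics/wrist11.png

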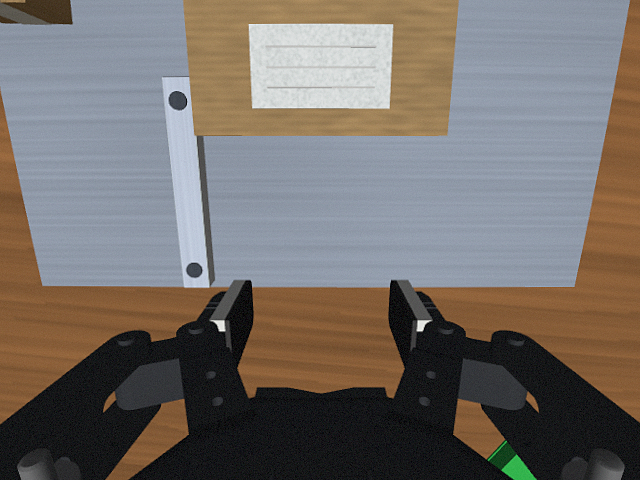

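View pics/side11.png

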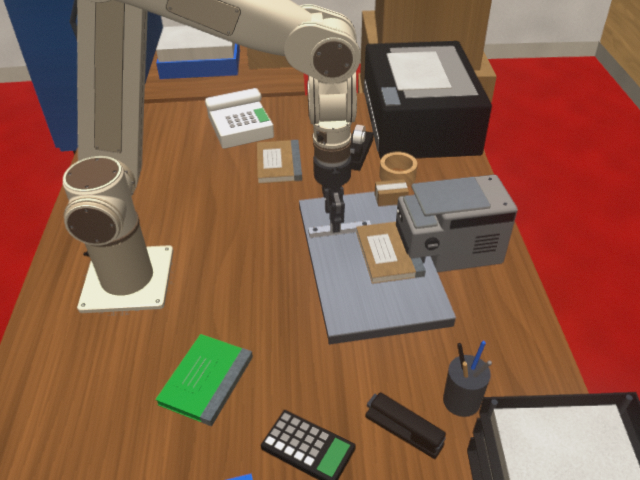

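```bash
python3 - <<'E'
from h import *
r=bot.camera("wrist")
print("book rear",tab(at(r,[(195.5,135.5),(447.5,135.5)],.05)).tolist(),"guide inner",tab(at(r,[(209,286),(189,80)],.046)).tolist())
cv2.imwrite("pics/crop12.png",cv2.resize(r["color"][60:200,140:480],None,fx=2.3,fy=2.3,interpolation=cv2.INTER_CUBIC))
E
```

```text
book rear [[-39.7, 69.8], [-39.6, -96.3]] guide inner [[-149.0, 71.5], [-5.0, 72.3]]
```

View pics/crop12.png

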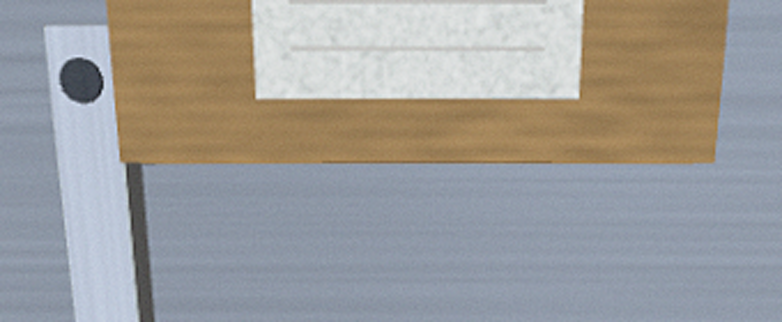

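The picture shows the book's left edge overlapping the guide's inner edge in view, at crop (120,160) against the guide at (127,162), so there is no gap. Its rear edge is level, so it is square, and its spine is about 20 mm into the throat.

```bash
python3 - <<'E'
from h import *
print(bot.get_obs()["ft_force"].round(1)); print(bot.job_done())
E
```

```text
[-0.4 -0.  -1.5]
the job is handed in; nothing more can be done
None
```

I handed the job in at about 21 s, with the docket book against the left-hand guide and pushed into the throat until it met a hard stop. The hand-in gave no verdict, and I could not see or read the switch tongue itself.

**What I did:** I squared the book and slid it up to the guide using two part-open fingers. On the way it caught on its rear-left corner, so I followed the arc until it lay flush. I then pushed it spine first in small steps until I felt the stop.

**Last checks:**
- **Stop:** the tool stopped at x = 0.5374 m on both tries, the second with the fingers raised 3 mm. Pressing further, up to about 19 N horizontally, moved it no more.
- **Depth:** the final picture puts the spine about 20 mm past the throat mouth. The tool position suggested about 23 mm. Both are inside the stop's 14–40 mm range, and the difference is about what camera error would give.
- **Square and against the guide:** the rear edge is level in the picture. Rough pixel measurement gave a 2 mm gap at the guide, but the magnified view shows none; either is within the 3 mm limit.
- **Bystanders:** the last side picture shows them where they started. I checked this by eye, not by measurement.
- **Robot:** the gripper was well clear of everything, with about zero force.

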